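# Filter cassette home, then hold the recessed filter-reset of the bench air cleaner

### The job

The bench air cleaner has just been given a fresh filter: slide its filter cassette fully home, then draw the blue-handled ball stylus out of the wooden tool block, reach its tip down through the round hole in the cleaner's control strip and press the recessed red filter-reset button fully down, without forcing it. Hold it down for three seconds and finish like that, with the stylus still gripped and the button still held down. Leave the other tools and everything else on the bench where they are.

Things in the scene. Friction and masses are not known exactly. Their poses are not given: they have to be found in the camera images.
- air_cleaner: White bench air cleaner, 220 deep (x) x 270 wide (y) x 150 high, fixed. Origin: centre of its underside. x points from its front (cassette side, towards the robot) to its back, z up. A grey control strip covers the front 75 of its top, with a black fan knob (32 dia, 12 high) at y +30, a red rocker switch at y +90 and the reset hole at x -70.5, y -70.
- filter_cassette (a joint): How far the filter cassette stands out of the front of the air cleaner, m: 0 = fully home (a firm stop), up to 0.09; it starts part-way out. It slides straight along the cleaner's x axis with about 2.5 N of friction and stays where it is left. Grey louvred front panel 222 wide x 86 high, its top edge 118 above the bench; white pleated filter frame behind it.
- cassette_ledge (a point): Centre of the flat front face of the black grip ledge on the cassette's front panel: 110 wide (y) x 30 high, standing 22 proud of the panel, from 88 to 118 above the bench. Pushing it along the cleaner's +x slides the cassette in. When home this face is 30 in front of the cleaner's front face, whose top is 150 high.
- reset_hole (a point): Centre of the mouth of the reset hole: a vertical round hole, 14 mm diameter, through the 15 mm thick control strip, flush with its surface 150 above the bench, 39.5 behind the cleaner's front edge, ringed in yellow. Axes as air_cleaner.
- reset_button (a joint): Travel of the red filter-reset button at the bottom of that hole, m: 0 = up, 0.005 = fully down (a firm stop). Spring: about 3 N to start it moving, 7 N fully down; it springs back up when let go. It works straight down.
- button_face (a point): Centre of the button's red face (11 dia): 12 below the mouth of the hole when up, 17 below when fully down.
- tool_block: Light wooden tool block, 64 (x) x 170 (y) x 55 high, fixed to the bench, with three vertical holes of 9 mm diameter in a row along its y axis, 50 apart, the middle one at its centre. Origin: centre of its underside. Each hole holds one upright tool; which tool is in which hole varies.
- stylus: Ball stylus, 133 long, 60 g, loose, standing tip-down in a hole of the tool block: steel shaft 5 dia x 48 long with a 6 mm ball tip, aluminium shoulder ring 16 dia x 6 high that rests on the block's top, blue round handle 14 dia x 79 long above it. Origin: the tip; z runs up along the axis to the handle. It is drawn out straight up by at least 48.
- stylus_tip (a point): The lowest point of the stylus's ball tip (7 above the bench while it stands in the block).
- stylus_grip (a point): Point on the stylus's axis, in the blue handle, 98 above the tip and 50 above the shoulder: a good place to grip it.
- awl: Awl with a dark pear-shaped wooden handle (26 dia), 126 long, upright in the tool block; origin at its tip. Leave alone.
- groover: Edge groover with a black handle (20 dia), 122 long, upright in the tool block; origin at its tip. Leave alone.
- rivet_jar: Amber glass jar with brass cap, 64 dia x 70 high; origin under its centre. Leave alone.
- edge_paint: Red bottle with black cap, 44 dia x 100 high; origin under its centre. Leave alone.
- thread_spool: Reddish-brown spool of thread, 52 dia x 80 high, standing; origin under its centre. Leave alone.
- setting_anvil: Small steel rivet-setting anvil, 48 dia x 20 high, standing beside the air cleaner; origin under its centre. Leave alone.
- maul: Round maul standing upright on its head: white head 60 dia x 90 high, wooden handle 31 dia up to 205 high; origin under its centre. Leave alone.

How it is judged:
On the way, in this order (a step that is already met when the one before it is completed fails the run):
1. the filter cassette is fully home (value of joint filter_cassette below 0.004 m), for 0.2 s.
2. the stylus has been drawn clear out of the tool block, in the gripper (contact force between the fingers and stylus above 2 N and height (world z) of stylus_tip above 0.057 m), for 0.2 s.
3. the stylus, in the gripper, holds the reset button down through the hole for two seconds (contact force between the fingers and stylus above 2 N and value of joint reset_button above 0.0035 m and contact force between stylus and reset_button above 3 N and horizontal distance between stylus_tip and reset_hole below 0.007 m and angle between stylus's own z axis and vertical below 0.26 rad and value of joint filter_cassette below 0.004 m), for 2 s.
At the end, for the whole second after the job is handed in: Through the last second the gripped stylus, still, within 15 degrees of upright, tip within 7 mm of the hole's axis, holds the button more than 3.5 mm down with over 3 N; cassette within 4 mm of home; every other tool and thing within 30 mm of where it began (all of step 3 and linear speed of stylus below 0.02 m/s and distance of each of awl, groover, rivet_jar, edge_paint, thread_spool, setting_anvil, maul from where it was at the start of the episode below 0.03 m); the arm keeps its last pose, push and grip.
It fails at once if the reset button is forced with more than 40 N (contact force between stylus and reset_button above 40 N).
It fails at once if another tool or thing on the bench is shoved more than 30 mm or knocked over (distance of any of awl, groover, rivet_jar, edge_paint, thread_spool, setting_anvil, maul from where it was at the start of the episode above 0.03 m or angle between any of awl, groover, rivet_jar, edge_paint, thread_spool, setting_anvil, maul's own z axis and vertical above 0.5 rad).
It also fails if it takes over 58 s, if anything falls off the work surface, if the arm or the gripper's body presses on something with over 40 N, if the wrist force passes 120 N, or if a joint passes its speed limit or range.

### The arm

A 7-joint arm with a two-finger parallel gripper is mounted at the origin on the work surface. World frame = base frame: x ahead of the robot, y to its left, z up, the work surface at z = 0. Lengths are in m, angles in rad, forces in N, time in s.
With the tool pointing down it reaches from about 0.4 to 0.75 m from the base axis. Payload 19.5 kg.
Tool frame: the origin (TCP) lies on the centre line of the jaws, within the pads' length; the fingertips stand nose_length ahead of it and the grasp point (between the pads) is the TCP (nose_length is the distance from the TCP to the fingertips, in m); z points along the fingers, y is the line along which they close (so a half turn about z gives the same grasp; the last joint's range is limited). The gripper opens to 85 mm and grips with 20 to 120 N. Pads are 22 mm wide; open, the fingers measure 114 mm over their backs; the gripper's body (76 mm by 85 mm) begins 54 mm behind the grasp point. The pads swing forward as they close: fully open they stand 13 mm farther back than shut.
Start: joints at [1.148, 0.707, -0.028, 1.485, 0.022, 0.951, -0.075], TCP at [0.214, -0.534, 0.25] pointing down, gripper open.
Joint ranges: [-2.71, 2.71], [-0.32, 2.16], [-1.57, 1.52], [0, 2.45], [-1.46, 4.6], [0, 2.02], [-2.83, 2.83]. Speed limits (rad/s): [1.89, 1.89, 2.57, 2.57, 3.01, 3.01, 3.01].

### API

Orientations are given as [roll, pitch, yaw] about the fixed x, y, z axes, in that order (R = Rz(yaw) Ry(pitch) Rx(roll)).
In Python, from workcell import get_state, get_image, finish_job, find_in, regions_of, nose_length gives the robot as it stands. The module is installed in compiled form; this text tells all that it offers.
- The arm moves only by the tool arm_command, never from a script. Its argument "motion" is a list of rows, each a list of 3 entries, a list of its own where there are three numbers: the shift along the tool's x, y, z in m, then the turn, a rotation vector about the tool's x, y, z in rad, then the closure, from 0 (fully open) to 1 (shut). A call has 1 to 12 rows; each row is the pose to reach, as a shift and turn from the pose commanded when the call began, along the tool's axes at that moment; what a row does not reach only later rows make up. A row lasts 1/10 s, in which the tool goes at most 50 mm and 8.59 degrees, less where a joint would pass 70% of its speed; a pose out of reach is approached as far as the arm can. A call with a gripper value outside its range is refused whole. The fingers move at their own pace and stop on an object; "grip_force" is the grip in N (left out, the last holds). Time passes only in rows, so rows that repeat a pose let the fingers close. It gives the time, the measured TCP pose, the force, the opening and the grip force at its end, in the units of the state.
- get_state(): the state, without advancing time (a new reading comes with each control period).
- get_image(name): name is "side" or "top"; returns a dict with "color" (384x512x3 uint8, red, green, blue), "vfov" (degrees; the focal length in pixels is half the picture's height over the tangent of half this angle, whatever the lens; pixels are square), "cx", "cy" (the principal point, pixels), "T" (4x4, takes a point from camera to world coordinates). Camera axes: x right, y down, z forward; pixel columns grow to the right and rows downward; lengths in m; the calibration is good to about 2 mm. A picture is of the moment at which its call begins. There is no depth.
- finish_job(): hands the job in; it is judged then, once.
Trained networks look in a picture, given as the dict that the camera call returned (one of the last four; its "shot" number tells which), for a name from the list of things; names that differ only in an ending like _2 or _b are one class to them, and where a whole thing is asked for, a point or a joint stands for the part that bears it (a point fixed in the world has none). Each returns a list of dicts, best first, with "p" (0 to 1); they miss things now and then, are a little off and sometimes report something else, mostly with a low value. They report only what shows in the picture. A call takes as long as a camera call.
- find_in(picture, thing): "uv" ([column, row] in pixels, amid what is visible of it).
- regions_of(picture, thing): "mask" (384x512 bool, what is visible of it) and "uv" ([column, row] in pixels, amid what is visible of it).
The state is a dict: "time_s": time; "joint_pos": joint angles; "qd": joint speeds; "joint_efforts": joint torques, N m; "eef_pos": TCP position; "eef_rot": TCP orientation; "ft_force": force on the tool from outside, world axes, zero at the start; "torque": the same for the moment, N m; "finger_gap": opening from 0.0 (shut) to 1.0 (fully open); "finger_force": force on a finger pad.
Only numpy, scipy, OpenCV 4.12 (cv2) and the standard library are available. Lean on these libraries where they do the work, as an engineer would, in place of code of your own. Each camera call takes 0.05 s, during which the arm holds its last target. There are 200 camera calls.

## Working session

There is one attempt and no reset: what is moved stays moved. The work goes in short steps, Python scripts to look and compute and a tool call to move; the robot and the scene stay as the last step left them, time stands still between calls to the robot, and variables do not carry over. Pictures are saved under pics/ and viewed, at most 10 in all, crops included, and the job is handed in when it is done.

Besides the shell and the picture viewer there is one more tool, called after "Request:" as name(argument=value, ...), one argument or row to a line, values as JSON. arm_command: Moves the arm, as the interface text tells. Its arguments: {"type":"object","properties":{"motion":{"type":"array"},"grip_force":{"type":"number"}},"required":["motion"]}

```bash
mkdir -p pics
cat > h.py <<'E'
import numpy as np, cv2
from workcell import *
def K(p):
    f=p["color"].shape[0]/2/np.tan(np.radians(p["vfov"])/2); return f
def ray(p,uv):
    d=np.array([(uv[0]-p["cx"])/K(p),(uv[1]-p["cy"])/K(p),1.]); T=np.array(p["T"])
    return T[:3,3],T[:3,:3]@d
def at_z(p,uv,z):
    o,d=ray(p,uv); return o+d*(z-o[2])/d[2]
def proj(p,X):
    T=np.array(p["T"]); c=T[:3,:3].T@(np.array(X)-T[:3,3]); return np.array([p["cx"]+K(p)*c[0]/c[2],p["cy"]+K(p)*c[1]/c[2]])
def tri(l):
    A=np.zeros((3,3));b=np.zeros(3)
    for p,uv in l:
        o,d=ray(p,uv); d=d/np.linalg.norm(d);M=np.eye(3)-np.outer(d,d);A+=M;b+=M@o
    return np.linalg.solve(A,b)
def save(p,n,box=None,s=1):
    im=p["color"][:,:,::-1]
    if box: im=im[box[1]:box[3],box[0]:box[2]]
    cv2.imwrite("pics/"+n+".png",cv2.resize(im,None,fx=s,fy=s,interpolation=cv2.INTER_CUBIC))
E
python3 - <<'E'
from h import *
np.set_printoptions(precision=3,suppress=True)
s=get_state();print(s["eef_pos"],s["eef_rot"],s["finger_gap"],s["time_s"],nose_length() if callable(nose_length) else nose_length)
P={}
for n in("side","top"):
    p=P[n]=get_image(n);save(p,n+"0",s=1.5);print(n,p["T"],p["vfov"],p["cx"],p["cy"])
    for t in["air_cleaner","filter_cassette","cassette_ledge","reset_hole","tool_block","stylus","stylus_grip","awl","groover","rivet_jar","edge_paint","thread_spool","setting_anvil","maul"]:
        print(t,[(np.round(r["uv"],1).tolist(),round(r["p"],2)) for r in find_in(p,t)[:2]])
E
```

```text
[ 0.214 -0.534  0.25 ] [-3.141  0.     0.381] 1.0009880514354168 0.0 0.019
side [[ 0.991 -0.094  0.093  0.405]
 [-0.13  -0.584  0.801 -0.732]
 [-0.021 -0.806 -0.591  0.697]
 [ 0.     0.     0.     1.   ]] 52.33882138651246 253.2776774025765 192.29377380250776
air_cleaner [([286.0, 174.6], 0.94), ([253.5, 303.8], 0.52)]
filter_cassette [([242.4, 167.7], 0.62)]
cassette_ledge [([241.3, 170.8], 0.65)]
reset_hole [([289.7, 171.6], 0.8)]
tool_block [([381.4, 315.8], 0.71), ([260.0, 353.6], 0.56)]
stylus [([262.1, 327.6], 0.78), ([321.5, 277.9], 0.33)]
stylus_grip [([260.8, 328.2], 0.56), ([286.7, 175.3], 0.56)]
awl [([252.3, 304.2], 0.82)]
groover [([267.9, 351.2], 0.78)]
rivet_jar [([381.4, 317.6], 0.83), ([241.8, 168.7], 0.42)]
edge_paint [([191.4, 154.4], 0.57)]
thread_spool [([230.9, 142.7], 0.73)]
setting_anvil [([258.9, 330.0], 0.63), ([254.0, 303.9], 0.57)]
maul [([264.4, 109.1], 0.79)]
top [[ 0.008 -0.989  0.146  0.312]
 [-1.    -0.009 -0.002  0.073]
 [ 0.003 -0.146 -0.989  1.355]
 [ 0.     0.     0.     1.   ]] 52.01068749377469 252.38723870712906 186.5106769775718
air_cleaner [([363.7, 200.0], 0.68), ([212.9, 149.8], 0.65)]
filter_cassette [([205.7, 188.1], 0.61), ([316.0, 154.3], 0.58)]
cassette_ledge [([206.3, 189.1], 0.64)]
reset_hole [([211.2, 149.6], 0.96)]
tool_block [([368.3, 203.4], 0.68)]
stylus [([376.2, 197.8], 0.37)]
stylus_grip [([372.1, 199.2], 0.62)]
awl [([205.7, 188.5], 0.2)]
groover []
rivet_jar []
edge_paint [([151.6, 233.7], 0.45)]
thread_spool [([142.4, 201.2], 0.83), ([207.2, 188.5], 0.3)]
setting_anvil [([319.6, 152.0], 0.63)]
maul [([143.2, 158.9], 0.88)]
```

View pics/side0.png

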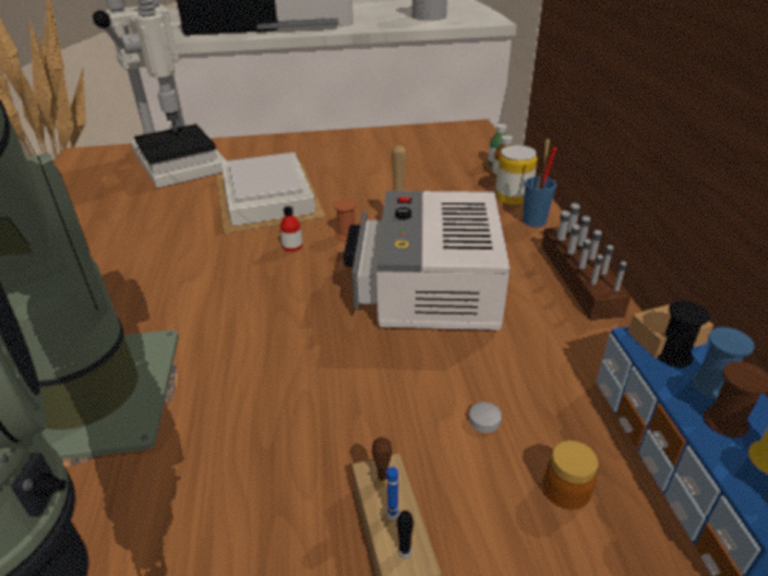

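View pics/top0.png

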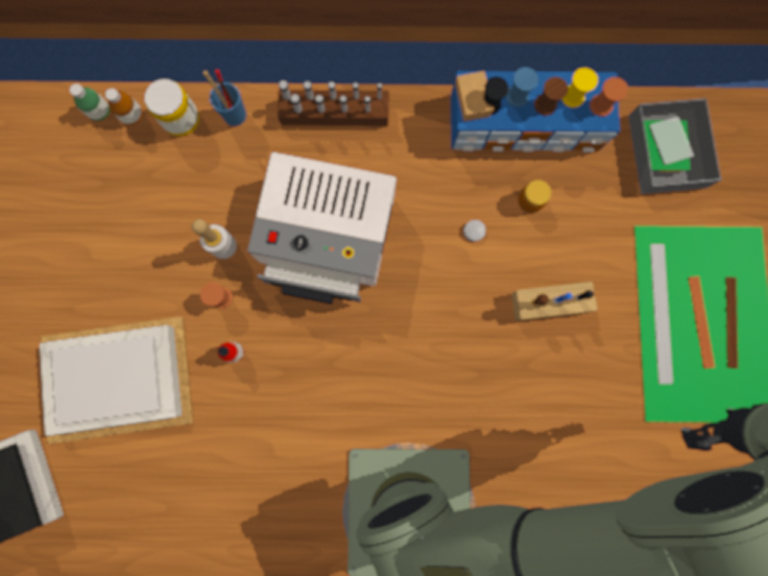

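The side view shows the cleaner with its yellow ring near (268,163) full-res, and the stylus in the middle hole at about (261,328). The top view shows the ring near (232,168) and the block near (370,200). The networks' reset_hole marks the cleaner rather than the hole, so I'll use colour for the ring.

```bash
cat >> h.py <<'E'
def blob(p,lo,hi,box):
    hsv=cv2.cvtColor(p["color"],cv2.COLOR_RGB2HSV); m=cv2.inRange(hsv,np.array(lo),np.array(hi))
    k=np.zeros_like(m);k[box[1]:box[3],box[0]:box[2]]=1; m=m*k
    v,u=np.nonzero(m); return np.c_[u,v].astype(float)
E
python3 - <<'E'
from h import *
np.set_printoptions(precision=4,suppress=True)
S=get_image("side");T=get_image("top")
sel={"ring":((20,120,110),(35,255,255),(255,150,285,178),(222,158,245,178)),
"red":((170,120,80),(180,255,255),(258,125,285,140),(172,148,192,170)),
"red0":((0,170,80),(6,255,255),(258,125,285,140),(172,148,192,170))}
for n,(lo,hi,bs,bt) in sel.items():
    a=blob(S,lo,hi,bs);b=blob(T,lo,hi,bt)
    if len(a)*len(b)==0: print(n,len(a),len(b));continue
    a0=(a.max(0)+a.min(0))/2;b0=(b.max(0)+b.min(0))/2
    print(n,len(a),len(b),a.mean(0),a0,b.mean(0),b0,"tri",tri([(S,a.mean(0)),(T,b.mean(0))]),at_z(S,a.mean(0),.15),at_z(T,b.mean(0),.15))
for n,p,box in(("S",S,(250,305,275,350)),("T",T,(360,185,395,210))):
    a=blob(p,(105,130,60),(125,255,255),box);c=a.mean(0);u,s,vt=np.linalg.svd(a-c);d=vt[0];t=(a-c)@d
    print(n,len(a),c,c+d*t.min(),c+d*t.max()); 
    if n=="S":cs=c
    else: print(tri([(S,cs),(T,c)]))
for n,p in(("top",T),("side",S)):
  for t in("filter_cassette","cassette_ledge","tool_block","stylus"):
    r=regions_of(p,t)
    if r:
        m=r[0]["mask"];v,u=np.nonzero(m);print(n,t,round(r[0]["p"],2),len(u),cv2.boxPoints(cv2.minAreaRect(np.c_[u,v].astype(np.float32))).round(1).tolist())
im=np.hstack([cv2.resize(S["color"][110:230,220:350],None,fx=3,fy=3,interpolation=2),cv2.resize(T["color"][90:210,160:290],None,fx=3,fy=3,interpolation=2)])
cv2.imwrite("pics/c1.png",im[:,:,::-1])
E
```

```text
ring 28 39 [267.3929 162.2143] [267. 162.] [231.6154 168.0256] [231.5 168. ] tri [0.5462 0.1359 0.15  ] [0.5448 0.1356 0.15  ] [0.5476 0.1359 0.15  ]
red 1 0
red0 20 31 [269.15 132.95] [269. 133.] [181.2581 157.8065] [181.5 158. ] tri [0.5768 0.2934 0.1522] [0.5761 0.2971 0.15  ] [0.5787 0.2938 0.15  ]
S 152 [261.3355 325.8553] [261.0424 311.978 ] [261.6767 342.0068]
T 16 [376.     197.9375] [379.258 196.656] [371.8334 199.5764]
[ 0.4614 -0.3246  0.1066]
top filter_cassette 0.41 57 [[383.20001220703125, 195.1999969482422], [394.20001220703125, 192.10000610351562], [395.70001220703125, 197.5], [384.79998779296875, 200.60000610351562]]
top cassette_ledge 0.94 1305 [[170.10000610351562, 192.6999969482422], [174.39999389648438, 170.6999969482422], [242.10000610351562, 183.8000030517578], [237.89999389648438, 205.8000030517578]]
top tool_block 0.88 939 [[339.79998779296875, 193.5], [394.3999938964844, 187.39999389648438], [396.70001220703125, 208.39999389648438], [342.20001220703125, 214.39999389648438]]
top stylus 0.49 42 [[369.3999938964844, 198.39999389648438], [379.3999938964844, 194.39999389648438], [380.79998779296875, 197.89999389648438], [370.79998779296875, 201.89999389648438]]
side filter_cassette 0.88 1127 [[226.89999389648438, 204.39999389648438], [230.60000610351562, 140.1999969482422], [254.5, 141.60000610351562], [250.89999389648438, 205.8000030517578]]
side cassette_ledge 0.97 1010 [[227.1999969482422, 203.3000030517578], [231.39999389648438, 143.1999969482422], [253.89999389648438, 144.8000030517578], [249.6999969482422, 204.89999389648438]]
side tool_block 0.95 2371 [[227.3000030517578, 311.8999938964844], [266.0, 299.0], [294.0, 383.0], [255.3000030517578, 395.8999938964844]]
side stylus 0.58 245 [[258.0, 312.0], [265.0, 312.0], [265.0, 346.0], [258.0, 346.0]]
```

View pics/c1.png

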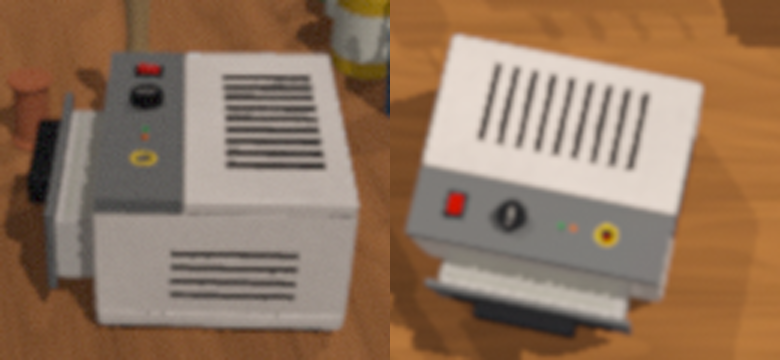

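The crop confirms the ring, with the hole at world (0.546, 0.136), cleaner yaw about −0.195, and the cassette sticking out. I'll head toward the cleaner with the fingers closing.

Request:
arm_command(
  motion=[
    [[0.38, -0.315, -0.05], [0, 0, -1.6], 1],
    [[0.38, -0.315, -0.05], [0, 0, -1.6], 1],
    [[0.38, -0.315, -0.05], [0, 0, -1.6], 1],
    [[0.38, -0.315, -0.05], [0, 0, -1.6], 1],
    [[0.38, -0.315, -0.05], [0, 0, -1.6], 1],
    [[0.38, -0.315, -0.05], [0, 0, -1.6], 1],
    [[0.38, -0.315, -0.05], [0, 0, -1.6], 1],
    [[0.38, -0.315, -0.05], [0, 0, -1.6], 1],
    [[0.38, -0.315, -0.05], [0, 0, -1.6], 1],
    [[0.38, -0.315, -0.05], [0, 0, -1.6], 1],
    [[0.38, -0.315, -0.05], [0, 0, -1.6], 1],
    [[0.38, -0.315, -0.05], [0, 0, -1.6], 1],
  ],
)

```text
time_s: 3.2
eef_pos: [0.4496, -0.0995, 0.3003]
eef_rot: [3.142, -0.0, 1.984]
ft_force: [-0.4, -1.4, -0.2]
finger_gap: -0.003
finger_force: 0.0
```

```bash
cat >> h.py <<'E'
def go(x,y,z,yaw):
    "shift (tool axes) and turn to a world pose, tool down"
    from scipy.spatial.transform import Rotation as R
    s=get_state();A=R.from_euler("xyz",s["eef_rot"]);B=R.from_euler("xyz",[np.pi,0,yaw])
    print("now",np.round(s["eef_pos"],4),np.round(s["eef_rot"],3),"t",round(s["time_s"],2),"gap",round(s["finger_gap"],3),"F",np.round(s["ft_force"],1),
     "shift",np.round(A.inv().apply(np.array([x,y,z])-s["eef_pos"]),4),"turn",np.round((A.inv()*B).as_rotvec(),3))
E
python3 - <<'E'
from h import *
T=get_image("top");S=get_image("side")
print(at_z(T,(205,199.3),.118),at_z(T,(152,234),.1))
r=regions_of(T,"edge_paint");print([(x["p"],x["uv"]) for x in r[:2]])
for z,a in((.15,[(165.7,168.3),(250.7,189),(171.3,145),(255.3,161.7),(181,101.7),(264.3,118.3)]),): print([at_z(T,u,z).round(3) for u in a])
# block top corners from top mask
m=[(342,214),(397,208.4)];print([at_z(T,u,.055).round(3) for u in m])
go(.39,.238,.2,2.947)
E
```

```text
[0.45250257 0.22002307 0.118     ] [0.34270802 0.38689626 0.1       ]
[(0.54, [150.7, 233.6])]
[array([0.545, 0.341, 0.15 ]), array([0.482, 0.076, 0.15 ]), array([0.619, 0.326, 0.15 ]), array([0.568, 0.062, 0.15 ]), array([0.762, 0.301, 0.15 ]), array([0.709, 0.035, 0.15 ])]
[array([ 0.415, -0.227,  0.055]), array([ 0.435, -0.409,  0.055])]
now [ 0.4491 -0.1011  0.3002] [-3.141  0.     1.976] t 3.35 gap 0.001 F [ 0.5 -0.2 -0.4] shift [0.3349 0.0794 0.1002] turn [-0.    -0.    -0.971]
```

Request:
arm_command(
  motion=[
    [[0.335, 0.079, 0.1], [0, 0, -0.971], 1],
    [[0.335, 0.079, 0.1], [0, 0, -0.971], 1],
    [[0.335, 0.079, 0.1], [0, 0, -0.971], 1],
    [[0.335, 0.079, 0.1], [0, 0, -0.971], 1],
    [[0.335, 0.079, 0.1], [0, 0, -0.971], 1],
    [[0.335, 0.079, 0.1], [0, 0, -0.971], 1],
    [[0.335, 0.079, 0.1], [0, 0, -0.971], 1],
    [[0.335, 0.079, 0.1], [0, 0, -0.971], 1],
    [[0.335, 0.079, 0.193], [0, 0, -0.971], 1],
    [[0.335, 0.079, 0.193], [0, 0, -0.971], 1],
    [[0.335, 0.079, 0.193], [0, 0, -0.971], 1],
  ],
)

```text
time_s: 4.45
eef_pos: [0.3872, 0.2371, 0.1042]
eef_rot: [-3.137, -0.004, 2.95]
ft_force: [-0.3, 0.1, 0.4]
finger_gap: -0.001
finger_force: 0.0
```

Run:
```python
from h import *
go(.4914-.011*.981,.218+.011*.194,.107,2.947)
```

```text
now [0.3872 0.2371 0.1042] [-3.137 -0.004  2.95 ] t 4.45 gap -0.001 F [-0.3  0.1  0.4] shift [-0.0949  0.0012 -0.0031] turn [-0.005 -0.004  0.003]
```

Request:
arm_command(
  motion=[
    [[-0.025, 0.001, 0], [0, 0, 0], 1],
    [[-0.045, 0.001, -0.002], [0, 0, 0], 1],
    [[-0.055, 0.001, -0.002], [0, 0, 0], 1],
    [[-0.065, 0.001, -0.002], [0, 0, 0], 1],
    [[-0.072, 0.001, -0.002], [0, 0, 0], 1],
    [[-0.078, 0.001, -0.002], [0, 0, 0], 1],
    [[-0.083, 0.001, -0.002], [0, 0, 0], 1],
    [[-0.087, 0.001, -0.002], [0, 0, 0], 1],
    [[-0.087, 0.001, -0.002], [0, 0, 0], 1],
  ],
)

```text
time_s: 5.35
eef_pos: [0.4743, 0.2232, 0.1093]
eef_rot: [3.141, 0.0, 2.952]
ft_force: [-1.1, 0.3, -0.1]
finger_gap: 0.001
finger_force: 0.0
```

Request:
arm_command(
  motion=[
    [[-0.002, 0, 0.003], [0, 0, 0], 1],
    [[-0.004, 0, 0.003], [0, 0, 0], 1],
    [[-0.005, 0, 0.003], [0, 0, 0], 1],
    [[-0.006, 0, 0.003], [0, 0, 0], 1],
    [[-0.007, 0, 0.003], [0, 0, 0], 1],
    [[-0.008, 0, 0.003], [0, 0, 0], 1],
  ],
)

```text
time_s: 5.95
eef_pos: [0.4818, 0.2217, 0.1063]
eef_rot: [3.142, -0.0, 2.952]
ft_force: [-11.9, 3.9, 0.2]
finger_gap: -0.002
finger_force: 6.0
```

Run:
```python
from h import *
T=get_image("top");S=get_image("side")
im=np.hstack([cv2.resize(S["color"][110:230,200:330],None,fx=3,fy=3,interpolation=2),cv2.resize(T["color"][110:230,160:290],None,fx=3,fy=3,interpolation=2)])
cv2.imwrite("pics/c2.png",im[:,:,::-1])
s=get_state();print(s["eef_pos"],s["ft_force"])
```

```text
[0.48169736 0.22171147 0.106319  ] [-3.31545121  0.95650554 -1.45155409]
```

View pics/c2.png

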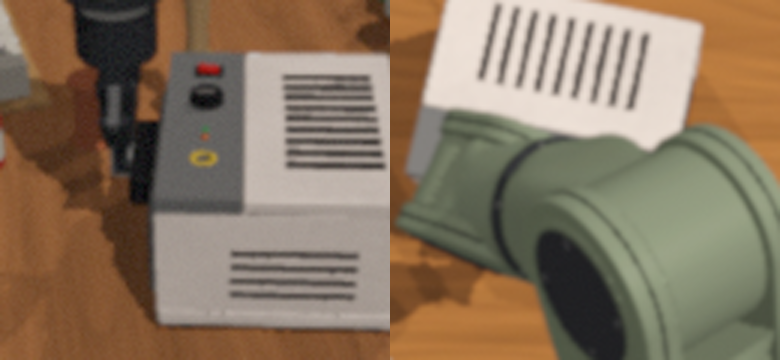

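Request:
arm_command(
  motion=[
    [[-0.001, 0, 0], [0, 0, 0], 1],
    [[-0.002, 0, 0], [0, 0, 0], 1],
    [[-0.003, 0, 0], [0, 0, 0], 1],
    [[-0.003, 0, 0], [0, 0, 0], 1],
  ],
)

```text
time_s: 6.45
eef_pos: [0.4819, 0.2217, 0.1063]
eef_rot: [-3.14, -0.005, 2.954]
ft_force: [-26.4, 2.2, 12.7]
finger_gap: 0.005
finger_force: 13.6
```

Request:
arm_command(
  motion=[
    [[0.03, 0, 0], [0, 0, 0], 1],
    [[0.06, 0, -0.03], [0, 0, 0], 1],
    [[0.06, 0, -0.07], [0, 0, 0], 1],
    [[0.06, 0, -0.11], [0, 0, 0], 1],
    [[0.06, 0, -0.15], [0, 0, 0], 0.5],
    [[0.06, 0, -0.15], [0, 0, 0], 0],
  ],
)

```text
time_s: 7.05
eef_pos: [0.4271, 0.2332, 0.2606]
eef_rot: [3.137, 0.005, 2.951]
ft_force: [0.4, -0.4, -1.6]
finger_gap: 0.333
finger_force: 0.0
```

Run:
```python
from h import *
go(.461,-.324,.24,1.68)
```

```text
now [0.4271 0.2332 0.2606] [3.137 0.005 2.951] t 7.05 gap 0.333 F [ 0.4 -0.4 -1.6] shift [-0.1387 -0.5408  0.0189] turn [0.007 0.002 1.271]
```

Request:
arm_command(
  motion=[
    [[-0.139, -0.541, 0.019], [0, 0, 1.271], 0],
    [[-0.139, -0.541, 0.019], [0, 0, 1.271], 0],
    [[-0.139, -0.541, 0.019], [0, 0, 1.271], 0],
    [[-0.139, -0.541, 0.019], [0, 0, 1.271], 0],
    [[-0.139, -0.541, 0.019], [0, 0, 1.271], 0],
    [[-0.139, -0.541, 0.019], [0, 0, 1.271], 0],
    [[-0.139, -0.541, 0.019], [0, 0, 1.271], 0],
    [[-0.139, -0.541, 0.019], [0, 0, 1.271], 0],
    [[-0.139, -0.541, 0.019], [0, 0, 1.271], 0],
    [[-0.139, -0.541, 0.019], [0, 0, 1.271], 0],
    [[-0.139, -0.541, 0.019], [0, 0, 1.271], 0],
    [[-0.139, -0.541, 0.019], [0, 0, 1.271], 0],
  ],
)

```text
time_s: 8.25
eef_pos: [0.4587, -0.3309, 0.2362]
eef_rot: [-3.14, 0.002, 1.674]
ft_force: [-0.4, 0.9, -1.2]
finger_gap: 0.998
finger_force: 0.0
```

Run:
```python
from h import *
np.set_printoptions(precision=4,suppress=True)
S=get_image("side");T=get_image("top")
a=blob(S,(105,130,60),(125,255,255),(250,300,275,355));c=a.mean(0)
print(len(a),a.min(0),a.max(0),c,[at_z(S,c,z) for z in(.1,.105)])
X=np.array([.461,-.3246,0])
print("proj base/top",proj(S,X+[0,0,.061]),proj(S,X+[0,0,.14]))
save(S,"s3",(190,230,350,384),4)
im=np.hstack([cv2.resize(S["color"][230:384,190:320],None,fx=3,fy=3,interpolation=2),cv2.resize(T["color"][130:284,300:430],None,fx=3,fy=3,interpolation=2)])
cv2.imwrite("pics/c3.png",im[:,:,::-1])
# cassette home position check
print("ledge home",proj(S,[.4914,.218,.103]),proj(T,[.4914,.218,.118]))
b=blob(T,(0,0,0),(180,255,60),(170,170,250,215));print(b.min(0),b.max(0))
go(.461,-.325,.105,1.68)
```

```text
148 [258. 312.] [264. 342.] [261.2432 325.7432] [array([ 0.4604, -0.32  ,  0.1   ]), array([ 0.4599, -0.3234,  0.105 ])]
proj base/top [262.1543 340.9039] [261.785  313.7482]
ledge home [244.414  162.7742] [205.9529 187.1234]
[183. 176.] [236. 190.]
now [ 0.4597 -0.3266  0.2366] [-3.141 -0.     1.678] t 8.35 gap 1.0 F [ 0.6  1.4 -0.3] shift [0.0014 0.0015 0.1316] turn [-0.001 -0.    -0.002]
```

View pics/c3.png

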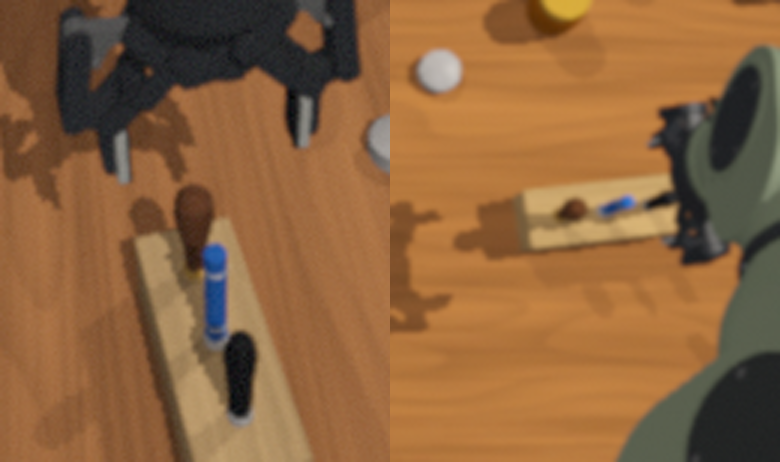

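Side view: stylus handle spans (258–264, 312–342) in full-res pixels and the open jaws straddle it. The ledge shows at its home row. I'll descend and grip.

Request:
arm_command(
  motion=[
    [[0.001, 0.001, 0.045], [0, 0, 0], 0],
    [[0.001, 0.001, 0.09], [0, 0, 0], 0],
    [[0.001, 0.001, 0.12], [0, 0, 0], 0],
    [[0.001, 0.001, 0.132], [0, 0, 0], 0],
    [[0.001, 0.001, 0.132], [0, 0, 0], 0],
    [[0.001, 0.001, 0.132], [0, 0, 0], 1],
    [[0.001, 0.001, 0.132], [0, 0, 0], 1],
    [[0.001, 0.001, 0.132], [0, 0, 0], 1],
    [[0.001, 0.001, 0.132], [0, 0, 0], 1],
    [[0.001, 0.001, 0.132], [0, 0, 0], 1],
    [[0.001, 0.001, 0.132], [0, 0, 0], 1],
    [[0.001, 0.001, 0.132], [0, 0, 0], 1],
  ],
  grip_force=60,
)

```text
time_s: 9.55
eef_pos: [0.4614, -0.3241, 0.1057]
eef_rot: [3.141, 0.0, 1.681]
ft_force: [-0.4, 0.5, 6.7]
finger_gap: 0.147
finger_force: 58.3
```

Request:
arm_command(
  motion=[
    [[0, 0, -0.02], [0, 0, 0], 1],
    [[0, 0, -0.045], [0, 0, 0], 1],
    [[0, 0, -0.075], [0, 0, 0], 1],
    [[0, 0, -0.11], [0, 0, 0], 1],
    [[0, 0, -0.15], [0, 0, 0], 1],
    [[0, 0, -0.18], [0, 0, 0], 1],
    [[0, 0, -0.18], [0, 0, 0], 1],
    [[0, 0, -0.18], [0, 0, 0], 1],
  ],
)

```text
time_s: 10.35
eef_pos: [0.461, -0.324, 0.2853]
eef_rot: [3.141, 0.0, 1.681]
ft_force: [0.2, 0.5, -1.4]
finger_gap: 0.143
finger_force: 58.5
```

Run:
```python
from h import *
S=get_image("side")
s=get_state();c=proj(S,s["eef_pos"]-np.array([0,0,.05]));x,y=int(c[0]),int(c[1]);print(c,s["eef_pos"])
print("exp tip",proj(S,s["eef_pos"]-np.array([0,0,.098])),"exp shoulder",proj(S,s["eef_pos"]-np.array([0,0,.047])))
x0=max(0,x-60);y0=max(0,y-60);print(x0,y0);save(S,"s4",(x0,y0,x0+120,min(384,y0+120)),4)
go(.546,.136,.30,1.68)
```

```text
[261.11960721 275.40213639] [ 0.46086595 -0.32393913  0.28459103]
exp tip [261.39989761 295.53963111] exp shoulder [261.10121369 274.08065175]
201 215
now [ 0.4609 -0.3239  0.2846] [-3.141e+00 -1.000e-03  1.681e+00] t 10.4 gap 0.15 F [-0.3 -0.3 -1.7] shift [ 0.4478  0.1351 -0.0153] turn [-0.001 -0.001  0.001]
```

View pics/s4.png

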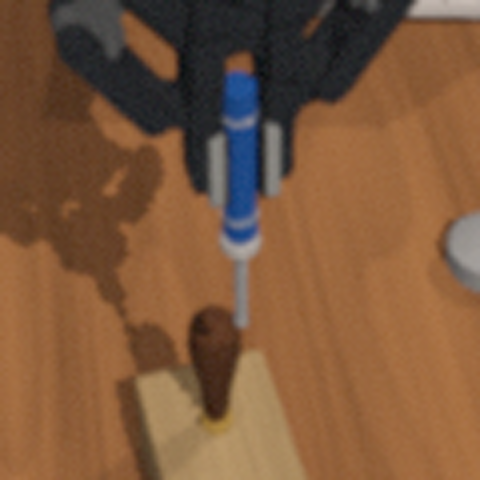

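Stylus held upright, tip at (261.5, 296), which matches the expected 98 mm offset. Now over to the hole.

Request:
arm_command(
  motion=[
    [[0.448, 0.135, -0.015], [0, 0, 0], 1],
    [[0.448, 0.135, -0.015], [0, 0, 0], 1],
    [[0.448, 0.135, -0.015], [0, 0, 0], 1],
    [[0.448, 0.135, -0.015], [0, 0, 0], 1],
    [[0.448, 0.135, -0.015], [0, 0, 0], 1],
    [[0.448, 0.135, -0.015], [0, 0, 0], 1],
    [[0.448, 0.135, -0.015], [0, 0, 0], 1],
    [[0.448, 0.135, -0.015], [0, 0, 0], 1],
    [[0.448, 0.135, -0.015], [0, 0, 0], 1],
    [[0.448, 0.135, -0.015], [0, 0, 0], 1],
    [[0.448, 0.135, -0.015], [0, 0, 0], 1],
    [[0.448, 0.135, -0.015], [0, 0, 0], 1],
  ],
)

```text
time_s: 11.6
eef_pos: [0.5459, 0.1356, 0.2993]
eef_rot: [-3.14, 0.001, 1.681]
ft_force: [0.4, -0.7, -1.4]
finger_gap: 0.143
finger_force: 58.6
```

Run:
```python
from h import *
go(.546,.136,.262,1.68)
```

```text
now [0.5459 0.1356 0.2993] [-3.140e+00  1.000e-03  1.681e+00] t 11.6 gap 0.143 F [ 0.4 -0.7 -1.4] shift [0.0004 0.0002 0.0373] turn [-0.002  0.001  0.001]
```

Request:
arm_command(
  motion=[
    [[0, 0, 0.02], [0, 0, 0], 1],
    [[0, 0, 0.035], [0, 0, 0], 1],
    [[0, 0, 0.042], [0, 0, 0], 1],
    [[0, 0, 0.042], [0, 0, 0], 1],
    [[0, 0, 0.042], [0, 0, 0], 1],
  ],
)

```text
time_s: 12.1
eef_pos: [0.5464, 0.1357, 0.2588]
eef_rot: [3.141, -0.0, 1.68]
ft_force: [-0.4, -0.3, 0.2]
finger_gap: 0.143
finger_force: 58.6
```

Run:
```python
from h import *
S=get_image("side");T=get_image("top");s=get_state();e=np.array(s["eef_pos"]);print(e,s["ft_force"])
print("tip exp",proj(S,e-[0,0,.098]),"below mouth",proj(S,[e[0],e[1],.15]))
a=blob(S,(20,120,110),(35,255,255),(255,150,285,178));print(len(a),a.mean(0),a.min(0),a.max(0),at_z(S,(a.max(0)+a.min(0))/2,.15),at_z(S,a.mean(0),.15))
save(S,"s5",(237,122,297,182),10)
```

```text
[0.54640441 0.13595912 0.25896629] [-0.71658616  0.08770837 -1.22757185]
tip exp [267.97751016 158.5227237 ] below mouth [267.97373705 162.08323541]
29 [267.31034483 162.13793103] [263. 160.] [271. 164.] [0.54393562 0.13679145 0.15      ] [0.54463434 0.13597751 0.15      ]
```

View pics/s5.png

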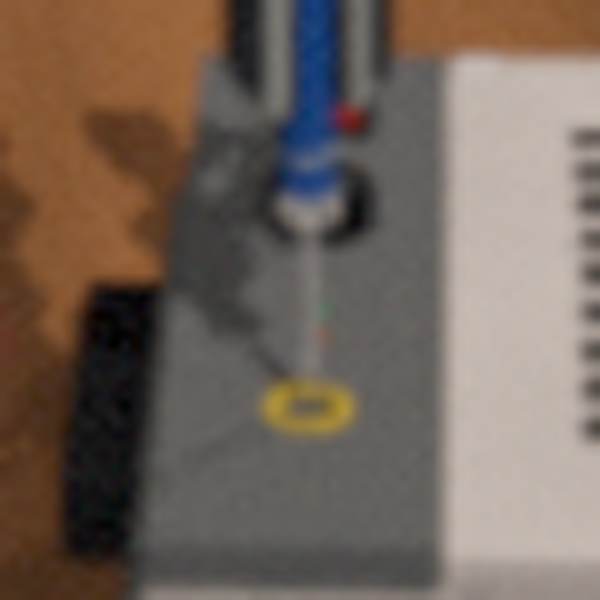

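The stylus shaft, at about (267.6, 160), ends right over the ring centre at (267.3, 162), about 0.7 mm off. The cassette is home. I'll lower it into the hole.

Request:
arm_command(
  motion=[
    [[0, -0.0007, 0.005], [0, 0, 0], 1],
    [[0, -0.0007, 0.01], [0, 0, 0], 1],
    [[0, -0.0007, 0.014], [0, 0, 0], 1],
    [[0, -0.0007, 0.018], [0, 0, 0], 1],
    [[0, -0.0007, 0.018], [0, 0, 0], 1],
  ],
)

```text
time_s: 12.7
eef_pos: [0.5453, 0.136, 0.2397]
eef_rot: [-3.141, 0.0, 1.681]
ft_force: [-0.9, 0.6, -0.9]
finger_gap: 0.147
finger_force: 58.6
```

Request:
arm_command(
  motion=[
    [[0, 0, 0.002], [0, 0, 0], 1],
    [[0, 0, 0.004], [0, 0, 0], 1],
    [[0, 0, 0.005], [0, 0, 0], 1],
    [[0, 0, 0.006], [0, 0, 0], 1],
    [[0, 0, 0.007], [0, 0, 0], 1],
    [[0, 0, 0.007], [0, 0, 0], 1],
  ],
)

```text
time_s: 13.3
eef_pos: [0.5455, 0.1361, 0.2334]
eef_rot: [3.141, -0.0, 1.681]
ft_force: [0.7, 0.1, 5.3]
finger_gap: 0.144
finger_force: 58.7
```

Request:
arm_command(
  motion=[
    [[0, 0, 0.001], [0, 0, 0], 1],
    [[0, 0, 0.0015], [0, 0, 0], 1],
    [[0, 0, 0.002], [0, 0, 0], 1],
    [[0, 0, 0.002], [0, 0, 0], 1],
  ],
)

```text
time_s: 13.7
eef_pos: [0.5456, 0.1361, 0.2314]
eef_rot: [3.141, -0.0, 1.681]
ft_force: [-0.1, 0.0, 6.1]
finger_gap: 0.147
finger_force: 58.7
```

Request:
arm_command(
  motion=[
    [[0, 0, 0.0005], [0, 0, 0], 1],
    [[0, 0, 0.001], [0, 0, 0], 1],
    [[0, 0, 0.001], [0, 0, 0], 1],
  ],
)

```text
time_s: 14.0
eef_pos: [0.5457, 0.1361, 0.2308]
eef_rot: [3.141, -0.0, 1.681]
ft_force: [-0.3, -1.0, 11.3]
finger_gap: 0.146
finger_force: 59.6
```

The force has risen past the spring's 7 N, so the button is at its stop. Holding it there for over 3 s.

Request:
arm_command(
  motion=[
    [[0, 0, 0], [0, 0, 0], 1],
    [[0, 0, 0], [0, 0, 0], 1],
    [[0, 0, 0], [0, 0, 0], 1],
    [[0, 0, 0], [0, 0, 0], 1],
    [[0, 0, 0], [0, 0, 0], 1],
    [[0, 0, 0], [0, 0, 0], 1],
    [[0, 0, 0], [0, 0, 0], 1],
    [[0, 0, 0], [0, 0, 0], 1],
    [[0, 0, 0], [0, 0, 0], 1],
    [[0, 0, 0], [0, 0, 0], 1],
    [[0, 0, 0], [0, 0, 0], 1],
    [[0, 0, 0], [0, 0, 0], 1],
  ],
)

```text
time_s: 15.2
eef_pos: [0.5457, 0.1361, 0.2308]
eef_rot: [3.141, -0.0, 1.681]
ft_force: [-0.9, -0.8, 11.1]
finger_gap: 0.145
finger_force: 59.6
```

Request:
arm_command(
  motion=[
    [[0, 0, 0], [0, 0, 0], 1],
    [[0, 0, 0], [0, 0, 0], 1],
    [[0, 0, 0], [0, 0, 0], 1],
    [[0, 0, 0], [0, 0, 0], 1],
    [[0, 0, 0], [0, 0, 0], 1],
    [[0, 0, 0], [0, 0, 0], 1],
    [[0, 0, 0], [0, 0, 0], 1],
    [[0, 0, 0], [0, 0, 0], 1],
    [[0, 0, 0], [0, 0, 0], 1],
    [[0, 0, 0], [0, 0, 0], 1],
    [[0, 0, 0], [0, 0, 0], 1],
    [[0, 0, 0], [0, 0, 0], 1],
  ],
)

```text
time_s: 16.4
eef_pos: [0.5457, 0.1362, 0.2308]
eef_rot: [3.141, -0.0, 1.681]
ft_force: [-0.9, 0.6, 11.6]
finger_gap: 0.145
finger_force: 59.6
```

Request:
arm_command(
  motion=[
    [[0, 0, 0], [0, 0, 0], 1],
    [[0, 0, 0], [0, 0, 0], 1],
    [[0, 0, 0], [0, 0, 0], 1],
    [[0, 0, 0], [0, 0, 0], 1],
    [[0, 0, 0], [0, 0, 0], 1],
    [[0, 0, 0], [0, 0, 0], 1],
    [[0, 0, 0], [0, 0, 0], 1],
    [[0, 0, 0], [0, 0, 0], 1],
    [[0, 0, 0], [0, 0, 0], 1],
    [[0, 0, 0], [0, 0, 0], 1],
    [[0, 0, 0], [0, 0, 0], 1],
    [[0, 0, 0], [0, 0, 0], 1],
  ],
)

```text
time_s: 17.6
eef_pos: [0.5457, 0.1361, 0.2308]
eef_rot: [3.141, -0.0, 1.681]
ft_force: [-1.4, 1.3, 12.0]
finger_gap: 0.145
finger_force: 59.6
```

Run:
```python
from h import *
S=get_image("side");s=get_state();print(s["eef_pos"],s["ft_force"],s["time_s"])
save(S,"s6",(217,112,297,182),8)
```

```text
[0.54566452 0.13615796 0.23079309] [-0.18962483 -0.95981554 11.32926415] 17.65
```

View pics/s6.png

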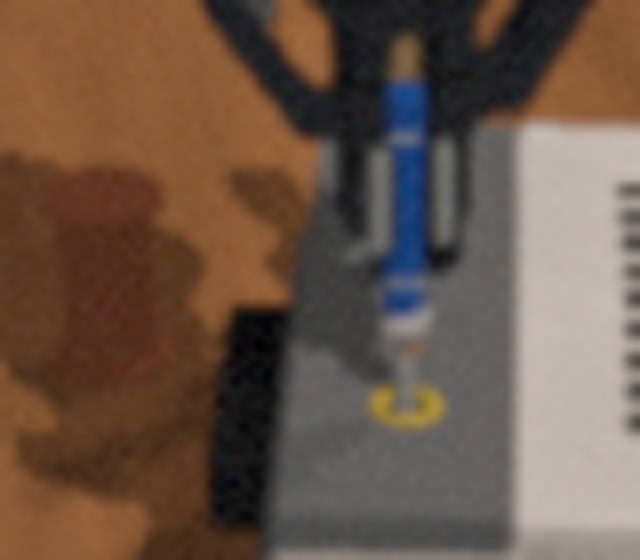

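The shaft enters the centre of the yellow ring, at crop (407, 405), and the stylus is upright and firmly held with the button at its stop.

```bash
python3 -c "from workcell import finish_job; print(finish_job())"
```

```text
the job is handed in; nothing more can be done
None
```

The job is handed in: the cassette is home, and the gripped stylus is holding the reset button against its stop at about 12 N, held for over 3 s; no verdict was returned.

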